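# Close a snack box: inner tray in, snap cover on, and keep it pressed

## Task

Put the white inner tray squarely into the blue snack box and let go of it, then take the green cover by its dome, set it squarely on the tray and press it straight down until both grey clips snap over its ends. Keep pressing firmly after the snap and finish like that, with the hand still on the cover pushing down, never letting go of it. Leave the glass, the spice jar and the tin standing where they are.

Things in the scene. Friction and masses are not known exactly. Their poses are not given: they have to be found in the camera images.
- tub_rim (a point): Blue open snack box, 104 x 72 mm, fixed to the worktop, with a grey spring clip at each short end. This point: centre of its opening, 46 mm above the worktop, level with the top of the soft white seal round the rim. x along the long side (towards clip_a), y the short side, z up. Opening 92 x 60 mm, 41 mm deep. Same after a half turn.
- tray_tab (a point): White flat inner tray, loose, plate 100 x 70 mm, 0.12 kg, with an orange lift tab in the middle: 24 mm along x (the long axis), 12 mm thick along y, top 46 mm above the worktop. This point: on the tab, 10 mm below its top and 22 mm above the plate's top face (36 mm above the worktop as it lies). Grasp from above across the 12 mm. Same after a half turn.
- tray_plate (a point): Centre of the underside of the tray's plate, 28 mm below tray_tab, same axes; at tub_rim when the tray is home, plate resting on the seal. A chamfered plug, 88 x 54 mm and 8 mm deep, drops into the box's opening (2 to 3 mm to spare). Four orange studs (6 mm high; x +-28, y +-17 mm) and two pins (26 mm high, 6 mm thick; x +-22.5, y 0) on the plate guide the cover.
- cover_grip (a point): Green cover, loose, 0.1 kg: flange 111 x 68 mm, long axis x, with a grip dome 62 mm long, 40 mm wide (y), hollow to fit over tab, pins and studs (1.5 to 3 mm to spare). This point: on its axis, 31 mm above the underside, 11 mm below the top, 20 mm above a shoulder that fingertips may rest and push on. Height over tub_rim: 47 mm on the clips, 36 mm snapped, 33 to 35 mm pressed. Half turn alike.
- clip_a (a joint): Grey spring clip, 40 mm wide, at the box's +x end, reaching 20 mm above tub_rim; the two noses are 106 mm apart, 14.5 mm above tub_rim. The tray passes between them; the cover is pushed past with 8 to 15 N, then the force drops suddenly. Angle in rad: 0 upright, about 0.05 while the cover pushes it out; springs back by itself.
- clip_b (a joint): Grey spring clip at the box's -x end: as clip_a.
- seal (a joint): How far the soft white seal under the tray is pressed down, in m: 0 empty, about 0.0007 under the tray and cover alone, 0.0018 when pushed down with some 5 N more (4 N per mm), stop at 0.004.
- glass: Empty drinking glass, 80 mm wide and 91 mm high, origin at the centre of its foot. To be left alone.
- spice: Spice jar with a red cap, 45 mm wide and 106 mm high, origin at the centre of its foot. To be left alone.
- tin: Flat round food tin, 86 mm wide and 40 mm high, origin at the centre of its foot. To be left alone.
Things that resemble listed ones, but are neither listed nor needed, are in the scene too. Leave any yellow look-alike of the part that bears cover_grip alone.

How it is judged:
On the way, in this order (a step that is already met when the one before it is completed fails the run):
1. the white tray is seated squarely in the box and let go (z of tray_plate in the frame of tub_rim between -0.006 and 0.0015 m and horizontal distance between tray_plate and tub_rim below 0.006 m and angle between the x axis of tray_plate and the x axis of tub_rim, either way round below 0.1 rad and angle between tray_plate's own z axis and vertical below 0.05 rad and contact force between the fingers and tray below 0.3 N), for 0.2 s.
2. the cover lies on the tray with both clips snapped over its ends (z of tray_plate in the frame of tub_rim between -0.006 and 0.0015 m and horizontal distance between tray_plate and tub_rim below 0.006 m and angle between the x axis of each of tray_plate, cover_grip and the x axis of tub_rim, either way round below 0.1 rad and angle between each of tray_plate, cover_grip's own z axis and vertical below 0.05 rad and z of cover_grip in the frame of tub_rim between 0.03 and 0.0375 m and horizontal distance between cover_grip and tub_rim below 0.007 m and value of joint each of clip_a, clip_b below 0.02 rad), for 0.2 s.
At the end, for the whole second after the job is handed in: Tray home in the box and cover on it (centred within 6 and 7 mm, square within 0.1 rad, level within 0.05 rad), both clips closed over the cover (under 0.02 rad), and the hand still on the cover, pressing it so that the seal is squeezed over 1.8 mm (about 5 N of push) (all of step 2 and value of joint seal above 0.0018 m and contact force between the fingers and cover above 2 N); the arm keeps its last pose, push and grip.
It fails at once if the glass was moved more than 30 mm or tipped (distance of glass from where it was at the start of the episode above 0.03 m or angle between glass's own z axis and vertical above 0.4 rad).
It fails at once if the spice jar was moved more than 30 mm or tipped (distance of spice from where it was at the start of the episode above 0.03 m or angle between spice's own z axis and vertical above 0.4 rad).
It fails at once if the tin was moved more than 30 mm or tipped (distance of tin from where it was at the start of the episode above 0.03 m or angle between tin's own z axis and vertical above 0.4 rad).
It also fails if it takes over 61 s, if anything falls off the work surface, if the arm or the gripper's body presses on something with over 40 N, if the wrist force passes 120 N, or if a joint passes its speed limit or range.

## Robot

A 6-joint arm with a two-finger parallel gripper is mounted at the origin on a cart in front of the work surface, level with it; the furniture and walls round the work are solid. World frame = base frame: x ahead of the robot, y to its left, z up, the work surface at z = 0. Lengths are in m, angles in rad, forces in N, time in s.
With the tool pointing down it reaches from about 0.375 to 0.9 m from the base axis. Payload 3.1 kg.
Tool frame: the origin (TCP) lies at the centre of the arm's flange, where the gripper is bolted on; the fingertips stand 173 mm ahead of it and the grasp point (between the pads) lies manip.grip_depth ahead of it (manip.grip_depth is the distance from the TCP to the grasp point, in m); z points along the fingers, y is the line along which they close (so a half turn about z gives the same grasp; the last joint's range is limited). The gripper opens to 85 mm and grips with 20 to 120 N. Pads are 22 mm wide; open, the fingers measure 114 mm over their backs; the gripper's body (76 mm by 85 mm) begins 54 mm behind the grasp point. The pads swing forward as they close: fully open they stand 13 mm farther back than shut.
Start: joints at [0.99, 0.527, 1.433, -0, 1.181, -0.178], TCP at [0.245, 0.575, 0.405] pointing down, gripper open.
Joint ranges: [-3.08, 3.08], [-0.75, 2.2], [0.22, 2.44], [-1.43, 4.57], [0, 2.65], [-2.85, 2.85]. Speed limits (rad/s): [2.79, 2.79, 3.14, 3.14, 3.14, 3.14].

## Interface

Orientations are given as a unit quaternion [x, y, z, w].
In Python, from bench import manip gives the robot as it stands.
- The arm moves only by the tool servo_tool, never from a script. Its argument "increments" is a list of rows, each a list of 3 entries, a list of its own where there are three numbers: the shift along the world's x, y, z in units of 0.25 m (1.0 is 0.25 m), then the turn about the world's z in units of pi/2 rad (1.0 is pi/2 rad), then the opening, from 0 (shut) to 1 (fully open). In form: [[[x, y, z], spin, claw], ...]. A call has 1 to 20 rows; each row shifts and turns the commanded pose from where the row before left it; what a row does not reach is not made up. A row lasts 1/10 s, in which the tool goes at most 50 mm and 8.59 degrees, less where a joint would pass 70% of its speed; a pose out of reach is approached as far as the arm can. A call with a number of a shift or a turn outside -1 to 1 is refused whole. A call with a gripper value outside its range is refused whole. The fingers move at their own pace and stop on an object; the grip force is fixed at half the most. Time passes only in rows, so rows that do not move let the fingers close. It gives the time, the measured TCP pose, the force, the opening and the grip force at its end, in the units of the state.
- manip.get_state(): the state, without advancing time (a new reading comes with each control period).
- manip.snapshot(name): name is "side" or "top" or "wrist"; returns the picture (480x640x3 uint8, red, green, blue); there is no depth.
- manip.camera_info(name): a dict with "K" (3x3 intrinsics, pixels), "R" (3x3) and "t" (3): a world point X has camera coordinates R X + t. Camera axes: x right, y down, z forward; pixel columns grow to the right and rows downward; lengths in m; the calibration is good to about 2 mm. A picture is of the moment at which its call begins: read the wrist's pose just before it. camera_info takes no time and is no camera call; for the wrist camera it gives the pose at the moment of the call.
- manip.hand_in(): hands the job in; it is judged then, once.
The state is a dict: "clock": time; "joint_positions": joint angles; "joint_velocities": joint speeds; "joint_efforts": joint torques, N m; "tool_pos": TCP position; "eef_rot": TCP orientation; "force": force on the tool from outside, world axes, zero at the start; "wrist_torque": the same for the moment, N m; "opening": finger opening in m; "gripper_force": force on a finger pad.
Only numpy, scipy, OpenCV 4.12 (cv2) and the standard library are available. Lean on these libraries where they do the work, as an engineer would, in place of code of your own. Each camera call takes 0.05 s, during which the arm holds its last target. There are 200 camera calls.

## Working session

There is one attempt and no reset: what is moved stays moved. The work goes in short steps, Python scripts to look and compute and a tool call to move; the robot and the scene stay as the last step left them, time stands still between calls to the robot, and variables do not carry over. Pictures are saved under pics/ and viewed, at most 10 in all, crops included, and the job is handed in when it is done.

Besides the shell and the picture viewer there is one more tool, called as name(argument=value, ...) on one line, values as JSON. servo_tool: Moves the arm, as the interface text tells. Its arguments: {"type":"object","properties":{"increments":{"type":"array"}},"required":["increments"]}

```bash
mkdir -p pics; ls; python3 - <<'E'
from bench import manip
import cv2,numpy as np
s=manip.get_state();print({k:np.round(v,3) for k,v in s.items()},manip.grip_depth)
for n in("top","side"):
    im=manip.snapshot(n);cv2.imwrite(f"pics/{n}0.png",im[:,:,::-1]);c=manip.camera_info(n);print(n,c)
E
```

```text
pics
{'clock': np.float64(0.0), 'joint_positions': array([ 0.99 ,  0.528,  1.434,  0.   ,  1.181, -0.179]), 'joint_velocities': array([-0.002,  0.   , -0.001, -0.   , -0.002, -0.003]), 'joint_efforts': array([-1.0000e-03, -4.4235e+01, -1.7803e+01, -0.0000e+00,  8.0000e-03,
        0.0000e+00]), 'tool_pos': array([0.245, 0.575, 0.404]), 'eef_rot': array([ 0.2  ,  0.98 , -0.001, -0.   ]), 'force': array([-0.561, -0.163, -0.106]), 'wrist_torque': array([0.02 , 0.028, 0.019]), 'gripper_force': np.float64(0.0), 'opening': np.float64(0.085)} 0.1547
top {'K': array([[455.86255341,   0.        , 312.3987831 ],
       [  0.        , 455.86255341, 240.60047362],
       [  0.        ,   0.        ,   1.        ]]), 'R': array([[-0.02855214, -0.99942407, -0.01833845],
       [-0.98677987,  0.03110937, -0.15905252],
       [ 0.15953141,  0.01355473, -0.98709979]]), 't': array([0.23048763, 0.51394975, 1.35583704])}
side {'K': array([[574.79206669,   0.        , 326.64427036],
       [  0.        , 574.79206669, 237.88526224],
       [  0.        ,   0.        ,   1.        ]]), 'R': array([[-0.82895344, -0.55931453,  0.00185845],
       [-0.29741623,  0.43797819, -0.84836236],
       [ 0.47368743, -0.70380563, -0.52941274]]), 't': array([0.53115544, 0.11404467, 1.4509724 ])}
```

View pics/top0.png

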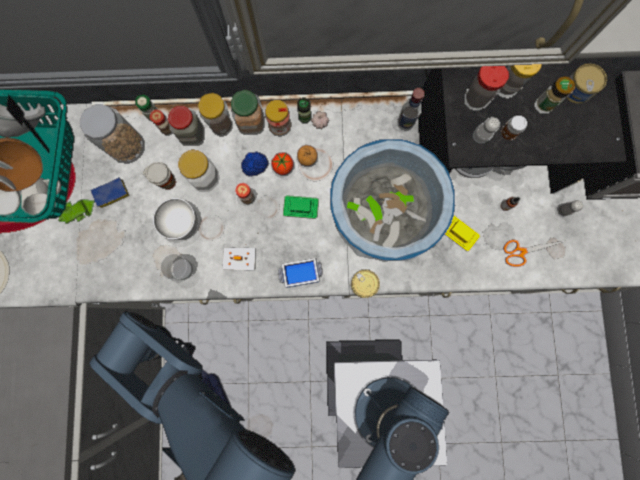

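View pics/side0.png

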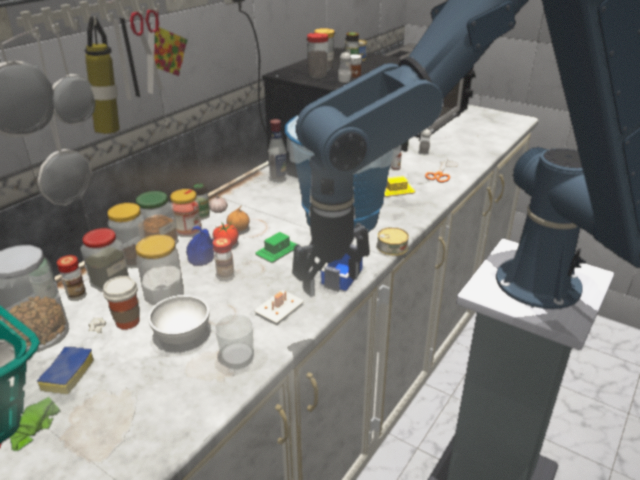

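The top view shows the tray at (239,258), the box at (301,272), the cover at (300,207), the glass at (179,267), the spice jar at (244,192) and the tin at (365,283). The yellow look-alike is at (462,233).

```bash
cat > h.py <<'E'
from bench import manip
import cv2,numpy as np
def ray(c,u,v,z):
    p=np.linalg.inv(c["K"])@[u,v,1]; d=c["R"].T@p; o=-c["R"].T@c["t"]
    return o+d*(z-o[2])/d[2]
def proj(c,X):
    p=c["K"]@(c["R"]@np.asarray(X,float)+c["t"]); return p[:2]/p[2]
def blob(mask,c,z,near=None):
    """largest blob (or nearest pixel) -> world outline minAreaRect at height z"""
    cs,_=cv2.findContours(mask.astype(np.uint8),cv2.RETR_EXTERNAL,cv2.CHAIN_APPROX_NONE)
    k=max(cs,key=cv2.contourArea)
    W=np.array([ray(c,u,v,z)[:2] for u,v in k[:,0,:]])
    (cx,cy),(w,h),a=cv2.minAreaRect((W*1000).astype(np.float32))
    if w<h: w,h,a=h,w,a+90
    px=k[:,0,:]
    return dict(c=np.round([cx/1e3,cy/1e3],4),size=(round(w,1),round(h,1)),yaw=round((a+90)%180-90,1),px=(px.min(0).tolist(),px.max(0).tolist()))
E
python3 - <<'E'
from h import *
im=cv2.imread("pics/top0.png");c=manip.camera_info("top")
H=cv2.cvtColor(im,cv2.COLOR_BGR2HSV);h,s,v=cv2.split(H)
def win(m,x0,x1,y0,y1):
    o=np.zeros_like(m);o[y0:y1,x0:x1]=m[y0:y1,x0:x1];return o
print("cover",blob(win((h>45)&(h<80)&(s>150),270,330,190,225),c,.011))
print("box",blob(win((h>100)&(h<125)&(s>120),275,325,255,292),c,.045))
print("tray",blob(win((v>235)&(s<25),215,262,240,276),c,.014))
for n,u,vv,z in(("glass",179,267,.05),("spice",244,190,.1),("tin",365,283,.04)):print(n,ray(c,u,vv,z))
w=manip.camera_info("wrist");print(w)
s=manip.get_state();print(s["tool_pos"])
cv2.imwrite("pics/w0.png",manip.snapshot("wrist")[:,:,::-1])
E
```

```text
cover {'c': array([0.6363, 0.2503]), 'size': (104.1, 62.3), 'yaw': 83.2, 'px': ([284, 196], [317, 217])}
box {'c': array([0.4245, 0.255 ]), 'size': (87.4, 55.5), 'yaw': -82.2, 'px': ([285, 261], [315, 283])}Traceback (most recent call last):
  File "<stdin>", line 8, in <module>
  File "h.py", line 11, in blob
    k=max(cs,key=cv2.contourArea)
ValueError: max() iterable argument is empty
```

```bash
python3 - <<'E'
from h import *
c=manip.camera_info("top")
print("tray",ray(c,239,259,.014),ray(c,239,257,.046))
for n,u,vv,z in(("glass",179,267,.05),("spice",244,190,.1),("tin",365,283,.04)):print(n,ray(c,u,vv,z))
w=manip.camera_info("wrist");print(w,-w["R"].T@w["t"])
for p in ([.64,.25,.02],[.4245,.255,.046],ray(c,239,259,.014)): print(proj(w,p))
s=manip.get_state();print(s["tool_pos"])
cv2.imwrite("pics/w0.png",manip.snapshot("wrist")[:,:,::-1])
E
```

```text
tray [0.47440984 0.44618134 0.014     ] [0.47654449 0.4404868  0.046     ]
glass [0.45102183 0.62289289 0.05      ]
spice [0.6719089  0.41525876 0.1       ]
tin [0.38631024 0.05966215 0.04      ]
{'K': array([[424.94424483,   0.        , 315.8483533 ],
       [  0.        , 424.94424483, 236.54158727],
       [  0.        ,   0.        ,   1.        ]]), 'R': array([[ 0.3917938 ,  0.92005138, -0.00175479],
       [ 0.87173823, -0.37060889,  0.32050195],
       [ 0.29422792, -0.1271004 , -0.94724623]]), 't': array([-0.6251222 , -0.04198737,  0.37962927])} [0.16982347 0.60783468 0.37196247]
[197.2121675  589.56932706]
[ 93.45945473 482.75855225]
[288.63806156 435.84734087]
[0.24480037 0.57470822 0.40381617]
```

View pics/w0.png

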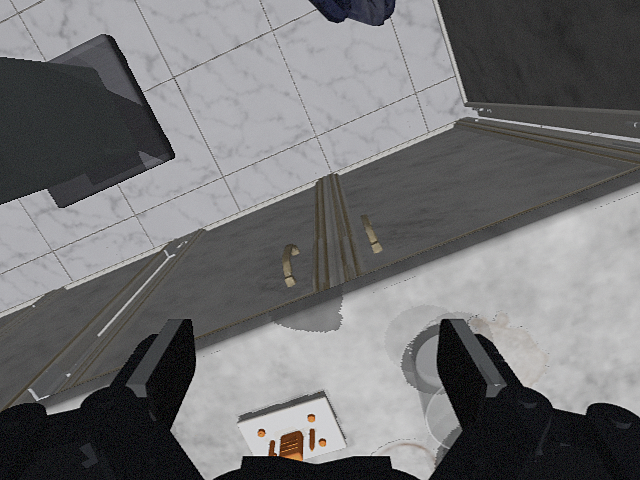

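The wrist view shows the tray at about (290,430), partly hidden by the gripper. I'll move to an overview where the wrist camera sees the tray, box and cover together.

servo_tool(increments=[[[0.128,-0.0625,0.024],-0.093,1],[[0.128,-0.0625,0.024],-0.093,1],[[0.128,-0.0625,0.024],-0.093,1],[[0.128,-0.0625,0.024],-0.093,1],[[0.128,-0.0625,0.024],-0.093,1],[[0.128,-0.0625,0.024],-0.093,1],[[0.128,-0.0625,0.024],-0.093,1],[[0.128,-0.0625,0.024],-0.093,1],[[0,0,0],0,1],[[0,0,0],0,1]])

```text
clock: 1.15
tool_pos: [0.5016, 0.4493, 0.4521]
eef_rot: [0.708, 0.707, -0.001, -0.0]
force: [-0.2, -0.7, -0.2]
opening: 0.0855
gripper_force: 0.0
```

```bash
python3 - <<'E'
from h import *
w=manip.camera_info("wrist");im=manip.snapshot("wrist")[:,:,::-1]
np.savez("w1.npz",**w);cv2.imwrite("pics/w1.png",im)
print(-w["R"].T@w["t"],manip.get_state()["tool_pos"],manip.get_state()["eef_rot"])
E
```

```text
[0.50243704 0.53244293 0.420229  ] [0.50063509 0.44982814 0.45202046] [ 7.07186295e-01  7.07026586e-01 -8.35900639e-04 -5.02430419e-04]
```

View pics/w1.png

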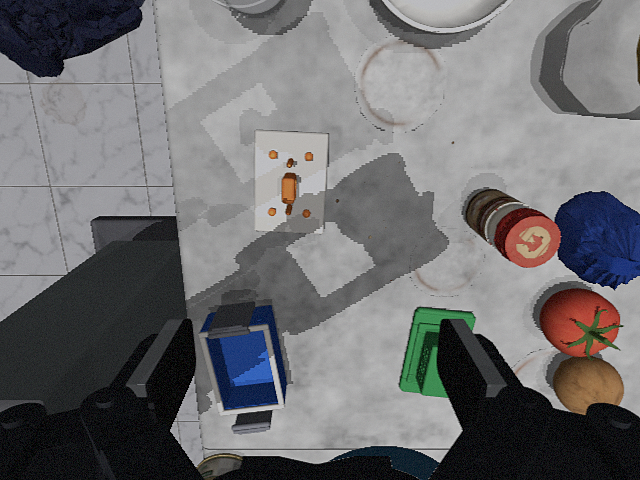

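The tray is clearly visible, its tab at (289,188) and its plate spanning (255–328, 130–234). The box is around (243,360) and the cover around (437,352), partly behind a finger.

```bash
python3 - <<'E'
from h import *
im=cv2.imread("pics/w1.png");c=dict(np.load("w1.npz"))
H=cv2.cvtColor(im,cv2.COLOR_BGR2HSV);h,s,v=cv2.split(H)
def win(m,x0,x1,y0,y1):
    o=np.zeros(m.shape,np.uint8);o[y0:y1,x0:x1]=m[y0:y1,x0:x1];return o
print(np.median(v[140:225,258:265]),np.median(v[100:120,260:320]),im[185,265],im[150,340])
m=win((v>214)&(s<40)|((h<20)&(s>120)),240,345,115,250);m=cv2.morphologyEx(m,cv2.MORPH_OPEN,np.ones((5,5)))
print("tray",blob(m,c,.014))
o=win((h<20)&(s>120),250,335,135,230)
n,l,st,ce=cv2.connectedComponentsWithStats(o)
for i in range(1,n):
    if st[i,4]>8: print(st[i],ce[i],ray(c,*ce[i],.02)[:2])
b=win((v>170)&(s<40),190,300,290,430)
print("rim",blob(b,c,.046)); print(blob(win((h>100)&(h<130)&(s>100),190,300,290,430),c,.046))
cv2.imwrite("pics/m.png",cv2.resize(np.hstack([im[290:440,180:310],cv2.cvtColor(b[290:440,180:310]*255,cv2.COLOR_GRAY2BGR)]),None,fx=3,fy=3))
E
```

```text
188.0 153.0 [177 180 182] [145 147 146]
tray {'c': array([0.4757, 0.4448]), 'size': (29.8, 12.7), 'yaw': 89.0, 'px': ([282, 173], [295, 203])}
[269 151   8   8  53] [272.69811321 154.52830189] [0.46210947 0.47806466]
[305 152   8   9  55] [308.58181818 156.25454545] [0.49558808 0.47641929]
[287 158   7  10  43] [289.79069767 162.65116279] [0.47790275 0.47048461]
[282 173  15  42 452] [288.62389381 190.32522124] [0.47622775 0.44403063]
[268 208   8   8  50] [271.64 211.46] [0.45921424 0.42308098]
[303 210   7   8  45] [305.97777778 213.26666667] [0.4926672  0.42120894]
rim {'c': array([0.4282, 0.2394]), 'size': (70.9, 67.1), 'yaw': 6.9, 'px': ([217, 356], [283, 415])}
{'c': array([0.4258, 0.2584]), 'size': (90.0, 59.0), 'yaw': -81.9, 'px': ([206, 330], [277, 409])}
```

View pics/m.png

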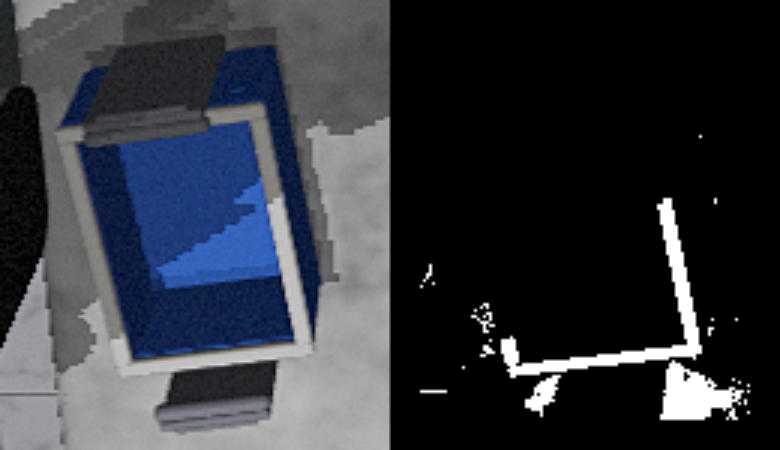

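servo_tool(increments=[[[-0.016,0,-0.173],-0.011,1],[[-0.016,0,-0.173],-0.011,1],[[-0.016,0,-0.173],-0.011,1],[[-0.016,0,-0.173],0,1],[[-0.016,0,-0.173],0,0.7],[[-0.016,0,-0.173],0,0.5],[[0,0,0],0,0.5]])

```text
clock: 1.9
tool_pos: [0.4737, 0.4497, 0.1875]
eef_rot: [0.724, 0.689, -0.005, -0.001]
force: [-0.3, 0.1, 0.1]
opening: 0.0439
gripper_force: 0.0
```

```bash
python3 - <<'E'
from h import *
c=dict(np.load("w1.npz"))
P=np.array([ray(c,180+a/3,290+b/3,.046)[:2] for a,b in((58,130),(264,102),(313,350),(120,376))])
print(P.round(4).tolist(),P.mean(0)); d=(P[0]+P[1]-P[2]-P[3])/2;e=(P[1]+P[2]-P[0]-P[3])/2
print(np.hypot(*d),np.degrees(np.arctan2(d[1],d[0])),np.hypot(*e),np.degrees(np.arctan2(e[1],e[0])))
cv2.imwrite("pics/w2.png",manip.snapshot("wrist")[:,:,::-1]);s=manip.get_state();print(s["tool_pos"],s["eef_rot"],s["opening"])
E
```

```text
[[0.3848, 0.3033], [0.4543, 0.3138], [0.4681, 0.213], [0.3981, 0.2016]] [0.42635373 0.25794536]
0.10213279991060133 97.62912979935268 0.07063027649853985 8.929639182172238
[0.47492652 0.45025913 0.19076986] [ 7.24622069e-01  6.89138746e-01 -3.19973318e-03 -6.38599817e-04] 0.042326785230235926
```

View pics/w2.png

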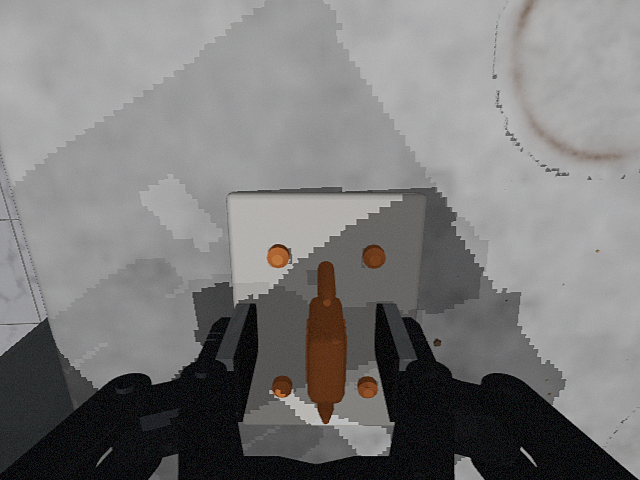

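```bash
python3 - <<'E'
from h import *
c=manip.camera_info("wrist")
P=np.array([ray(c,a,b,.019)[:2] for a,b in((278,255),(373,256),(367.5,386),(282,385))])
print(P.round(4).tolist(),P.mean(0)); d=(P[0]+P[1]-P[2]-P[3])/2;e=(P[1]+P[2]-P[0]-P[3])/2
print(np.hypot(*d),np.degrees(np.arctan2(d[1],d[0])),np.hypot(*e),np.degrees(np.arctan2(e[1],e[0])))
E
```

```text
[[0.463, 0.4794], [0.4964, 0.4774], [0.4939, 0.4224], [0.4602, 0.4245]] [0.4783618  0.45090713]
0.05500506492304869 87.250454177243 0.033595856925995926 -3.4519079718137147
```

servo_tool(increments=[[[0.012,0.003,0],0,0.4],[[0,0,0],0,0],[[0,0,0],0,0],[[0,0,0],0,0],[[0,0,0],0,0],[[0,0,0],0,0],[[0,0,0],0,0],[[0,0,0.08],0,0],[[0,0,0.12],0,0],[[0,0,0.12],0,0],[[0,0,0.12],0,0],[[0,0,0.12],0,0],[[0,0,0],0,0]])

```text
clock: 3.25
tool_pos: [0.4812, 0.4514, 0.3392]
eef_rot: [0.725, 0.688, 0.006, 0.001]
force: [0.1, 0.4, -1.8]
opening: 0.0107
gripper_force: 60.4
```

servo_tool(increments=[[[-0.035,-0.129,0],0.0203,0],[[-0.035,-0.129,0],0.0203,0],[[-0.035,-0.129,0],0.0203,0],[[-0.035,-0.129,0],0.0203,0],[[-0.035,-0.129,0],0.0203,0],[[-0.035,-0.129,0],0.0203,0],[[0,0,0],0,0],[[0,0,0],0,0],[[0,0,0],0,0]])

```text
clock: 4.15
tool_pos: [0.4279, 0.2577, 0.3332]
eef_rot: [0.656, 0.754, 0.001, 0.0]
force: [0.3, 0.7, -1.1]
opening: 0.0107
gripper_force: 60.4
```

```bash
python3 - <<'E'
from h import *
s=manip.get_state();print(s["tool_pos"],s["eef_rot"],s["opening"],s["force"])
c=manip.camera_info("wrist");im=manip.snapshot("wrist")[:,:,::-1];np.savez("w3.npz",**c);cv2.imwrite("pics/w3.png",im)
E
```

```text
[0.42792376 0.25769286 0.33320693] [6.56395699e-01 7.54416554e-01 5.53388297e-04 2.06267681e-04] 0.01067691160640631 [ 0.33644942  0.71387757 -1.06438345]
```

View pics/w3.png

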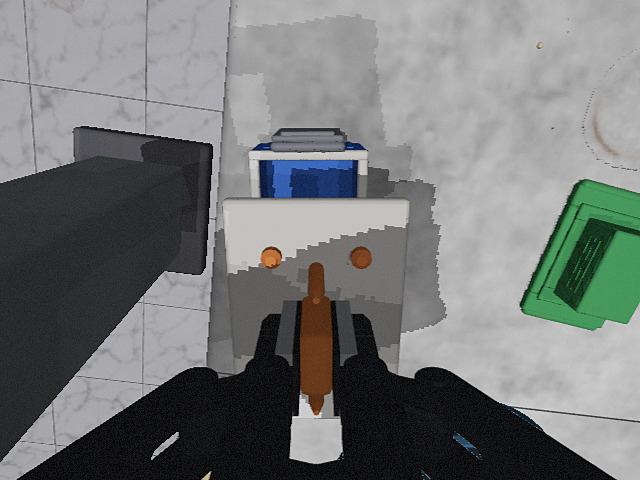

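```bash
python3 - <<'E'
from h import *
c=dict(np.load("w3.npz"));im=cv2.imread("pics/w3.png");x,y=.6564,.7544
yaw=np.degrees(np.arctan2(y*y-x*x,2*x*y));print("tool long axis",yaw+90)
u=np.array([np.cos(np.radians(yaw+90)),np.sin(np.radians(yaw+90))])
h,s,v=cv2.split(cv2.cvtColor(im,cv2.COLOR_BGR2HSV))
o=((h<20)&(s>120)).astype(np.uint8);o[:240]=0;o[275:]=0;o[:,300:335]=0
n,l,st,ce=cv2.connectedComponentsWithStats(o)
S=np.array([ray(c,*ce[i],.161)[:2] for i in range(1,n) if st[i,4]>60]);print(ce[1:],S)
print("tray c from studs",S.mean(0)-28e-3*u, "yaw",np.degrees(np.arctan2(*(S[1]-S[0])[::-1]))+90)
for r in range(138,162,2): print(r,[int(a) for a in v[r,236:262]],'|',[int(a) for a in v[r,356:380]])
B=np.array([ray(c,a,b,.046)[:2] for a,b in((249,151),(368,151))]);print(B,np.hypot(*(B[1]-B[0])))
e=B[1]-B[0];print("box yaw",np.degrees(np.arctan2(e[1],e[0]))+90)
print("centre from end", B.mean(0)-.052*np.array([np.cos(np.radians(98.2)),np.sin(np.radians(98.2))]))
E
```

```text
tool long axis 97.94723728668399
[[270.87016575 257.54143646]
 [360.69623656 257.29032258]
 [206.         252.        ]
 [206.         254.        ]
 [205.         262.        ]
 [184.         273.        ]] [[0.40950085 0.28327823]
 [0.4410246  0.28775257]]
tray c from studs [0.42913403 0.25778432] yaw 98.0783491438648
138 [152, 167, 177, 177, 175, 175, 177, 179, 175, 177, 178, 178, 177, 178, 177, 180, 175, 179, 176, 179, 177, 163, 153, 151, 155, 153] | [134, 133, 137, 135, 136, 135, 142, 138, 142, 145, 143, 151, 145, 150, 146, 145, 148, 147, 143, 145, 144, 142, 139, 134]
140 [149, 169, 174, 176, 178, 175, 176, 176, 180, 179, 179, 179, 178, 177, 181, 178, 179, 178, 176, 176, 175, 175, 179, 171, 143, 135] | [133, 134, 134, 135, 136, 131, 138, 137, 141, 146, 143, 147, 146, 149, 148, 144, 146, 147, 149, 145, 144, 144, 144, 140]
142 [151, 168, 176, 174, 176, 178, 179, 179, 179, 179, 177, 178, 179, 175, 178, 177, 180, 177, 176, 176, 174, 179, 178, 185, 178, 162] | [151, 148, 146, 140, 138, 139, 136, 142, 140, 143, 144, 143, 145, 149, 148, 147, 151, 150, 147, 148, 147, 147, 147, 150]
144 
[... 1706 characters left out ...]
38, 143, 142, 141, 140, 141, 147, 146, 147, 147, 139]
158 [153, 156, 156, 153, 151, 153, 149, 148, 151, 146, 143, 142, 132, 184, 210, 209, 212, 209, 212, 208, 209, 212, 216, 200, 194, 197] | [191, 191, 188, 187, 186, 188, 188, 186, 186, 190, 179, 140, 135, 143, 144, 143, 143, 145, 147, 144, 147, 146, 152, 147]
160 [154, 157, 155, 155, 158, 157, 153, 152, 156, 147, 142, 145, 127, 177, 198, 200, 201, 200, 199, 199, 191, 167, 118, 85, 69, 62] | [65, 52, 131, 173, 186, 188, 188, 186, 188, 189, 179, 138, 136, 149, 148, 143, 146, 146, 146, 149, 148, 148, 149, 149]
[[0.38311628 0.30248025]
 [0.45310271 0.31224465]] 0.0706643059424734
box yaw 97.94255592183141
centre from end [0.4255262  0.25589409]
```

servo_tool(increments=[[[-0.0132,-0.004,-0.09],0,0],[[0,0,-0.09],0,0],[[0,0,-0.088],0,0],[[0,0,0],0,0],[[0,0,0],0,0],[[0,0,0],0,0]])

```text
clock: 4.8
tool_pos: [0.4247, 0.2568, 0.267]
eef_rot: [0.656, 0.755, 0.001, 0.001]
force: [0.4, 0.4, -1.6]
opening: 0.0108
gripper_force: 60.2
```

```bash
cat > chk.py <<'E'
from h import *
import sys
s=manip.get_state();t=s["tool_pos"];print(t.round(4),s["force"].round(2))
c=manip.camera_info("wrist");im=np.ascontiguousarray(manip.snapshot("wrist")[:,:,::-1]);cv2.imwrite("pics/%s.png"%sys.argv[1],im)
x,y=s["eef_rot"][:2];a=np.arctan2(y*y-x*x,2*x*y)+np.pi/2;u=np.array([np.cos(a),np.sin(a)]);print("long",np.degrees(a))
h,S,v=cv2.split(cv2.cvtColor(im,cv2.COLOR_BGR2HSV))
zt=t[2]-.1908+.019
o=((h<20)&(S>120)).astype(np.uint8);o[:240]=0;o[275:]=0;o[:,300:335]=0;o[:,:230]=0;o[:,400:]=0
n,l,st,ce=cv2.connectedComponentsWithStats(o)
P=np.array([ray(c,*ce[i],zt)[:2] for i in range(1,n) if st[i,4]>60]);print("tray",P.mean(0)-28e-3*u)
# rim: bright, left/right edges
E
python3 chk.py w4
```

```text
[0.4247 0.2568 0.267 ] [ 0.36  0.45 -1.58]
long 97.99105815319197
tray [0.42606834 0.25705375]
```

View pics/w4.png

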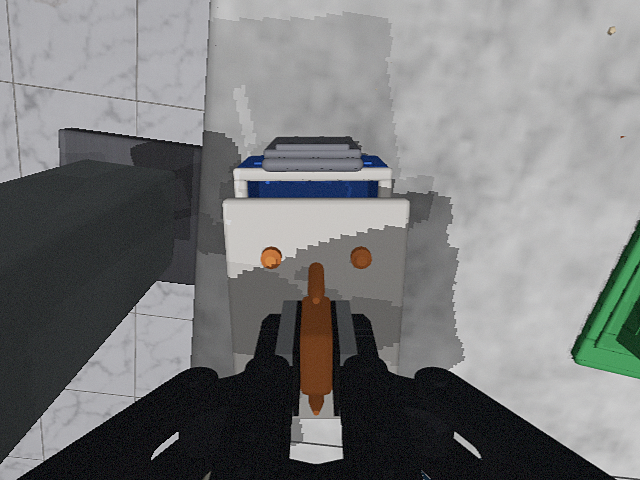

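```bash
python3 - <<'E'
from h import *
c=manip.camera_info("wrist");a=np.radians(98);u=np.array([np.cos(a),np.sin(a)]);n=np.array([u[1],-u[0]])
v=cv2.imread("pics/w4.png",0)
for r in(172,175,178):print(r,v[r,230:240].tolist(),v[r,387:397].tolist())
print(v[160:175,242].tolist(),v[160:175,386].tolist())
B=np.array([ray(c,x,y,.046)[:2] for x,y in((234.5,168.5),(392,168.5))]);print(B,np.hypot(*(B[1]-B[0])))
bc=B.mean(0)-.0515*u;tr=np.array([.42607,.25705]);print(bc,"long err",(tr-bc)@u,"short err",(tr-bc)@n)
E
```

```text
172 [70, 69, 58, 179, 209, 211, 212, 208, 210, 211] [203, 204, 204, 188, 176, 152, 142, 144, 148, 150]
175 [88, 87, 64, 132, 195, 212, 212, 208, 210, 201] [199, 198, 196, 188, 157, 143, 148, 148, 152, 152]
178 [98, 82, 68, 53, 183, 213, 213, 214, 216, 201] [191, 193, 191, 177, 144, 152, 163, 160, 157, 154]
[163, 152, 96, 33, 31, 41, 35, 58, 154, 186, 192, 206, 203, 200, 200] [146, 146, 154, 166, 68, 26, 21, 100, 171, 186, 193, 206, 204, 201, 200]
[[0.38326061 0.3026406 ]
 [0.45285441 0.31237076]] 0.07027070541457293
[0.42522493 0.25650687] long err 0.000420229152822715 short err 0.0009124380973051045
```

servo_tool(increments=[[[-0.0036,-0.001,-0.024],0,0],[[0,0,-0.024],0,0],[[0,0,-0.024],0,0],[[0,0,-0.024],0,0],[[0,0,-0.024],0,0],[[0,0,-0.024],0,0],[[0,0,0],0,0],[[0,0,0],0,0]])

```text
clock: 5.65
tool_pos: [0.4231, 0.2567, 0.2323]
eef_rot: [0.657, 0.754, 0.001, 0.0]
force: [-5.6, 4.9, 22.0]
opening: 0.0103
gripper_force: 64.5
```

servo_tool(increments=[[[0,0,0.012],0,0],[[-0.004,0.004,0],0,0],[[0,0,0],0,0],[[0,0,-0.006],0,0],[[0,0,-0.006],0,0],[[0,0,0],0,0]])

```text
clock: 6.25
tool_pos: [0.4228, 0.257, 0.2323]
eef_rot: [0.656, 0.755, 0.001, 0.001]
force: [-1.4, -0.4, 20.4]
opening: 0.0108
gripper_force: 64.4
```

servo_tool(increments=[[[0,0,0.012],0,0],[[0,0,0],0,0],[[0,0,0],0,0]])

```text
clock: 6.55
tool_pos: [0.4228, 0.2569, 0.234]
eef_rot: [0.656, 0.755, 0.001, 0.001]
force: [-0.3, -0.0, 8.3]
opening: 0.0105
gripper_force: 62.4
```

```bash
python3 - <<'E'
from h import *
s=manip.get_state();t=s["tool_pos"];print(t.round(4),s["force"].round(2))
c=manip.camera_info("wrist");im=np.ascontiguousarray(manip.snapshot("wrist")[:,:,::-1]);cv2.imwrite("pics/w5.png",im)
h,S,v=cv2.split(cv2.cvtColor(im,cv2.COLOR_BGR2HSV))
o=((h<20)&(S>120)).astype(np.uint8);o[:240]=0;o[275:]=0;o[:,300:335]=0;o[:,:230]=0;o[:,400:]=0
n,l,st,ce=cv2.connectedComponentsWithStats(o);k=[i for i in range(1,n) if st[i,4]>60];print(ce[k])
for z in np.arange(.03,.09,.005):
  P=[ray(c,*ce[i],z)[:2] for i in k];print(round(z,3),np.hypot(*(P[1]-P[0])),np.mean(P,0)-.028*np.array([np.cos(np.radians(98)),np.sin(np.radians(98))]))
sd=manip.snapshot("side")[:,:,::-1];cv2.imwrite("pics/s5.png",cv2.resize(sd[230:320,270:390],None,fx=6,fy=6))
E
```

```text
[0.4228 0.2569 0.234 ] [-0.26 -0.02  8.33]
[[271.11634349 258.64542936]
 [360.5        258.64088398]]
0.03 0.03888988539921921 [0.42618612 0.24395696]
0.035 0.037759794436012656 [0.42589288 0.24592086]
0.04 0.03662970347280619 [0.42559964 0.24788476]
0.045 0.03549961250959962 [0.4253064  0.24984866]
0.05 0.034369521546393056 [0.42501316 0.25181256]
0.055 0.03323943058318649 [0.42471992 0.25377646]
0.06 0.03210933961997992 [0.42442668 0.25574036]
0.065 0.030979248656773407 [0.42413344 0.25770426]
0.07 0.029849157693566896 [0.4238402  0.25966815]
0.075 0.028719066730360333 [0.42354696 0.26163205]
0.08 0.02758897576715376 [0.42325372 0.26359595]
0.085 0.026458884803947192 [0.42296048 0.26555985]
```

View pics/w5.png

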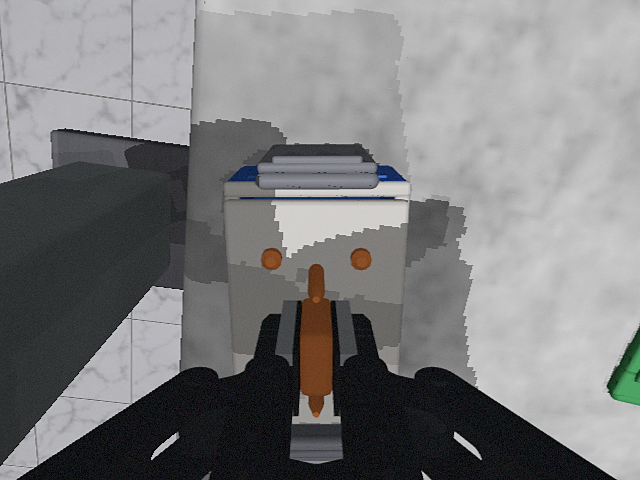

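servo_tool(increments=[[[0,0,0.004],0,0],[[-0.0005,0.004,0],0,0],[[-0.0005,0.004,0],0,0],[[0,0,0],0,0],[[0,0,0],0,0]])

```text
clock: 7.15
tool_pos: [0.4225, 0.2586, 0.2344]
eef_rot: [0.656, 0.755, 0.0, 0.001]
force: [1.6, -2.7, 5.7]
opening: 0.0109
gripper_force: 62.1
```

```bash
python3 - <<'E'
from h import *
s=manip.get_state();t=s["tool_pos"];print(t.round(4),s["force"].round(2))
c=manip.camera_info("wrist")
v=cv2.imread("pics/w5.png",0)
for col in(235,245,395,403):print(col,v[170:212,col].tolist())
for z in(.043,.046):
  B=np.array([ray(c,x,y,z)[:2] for x,y in((225,182),(411,182))]);print(z,B,np.hypot(*(B[1]-B[0])),B.mean(0)-.0515*np.array([-.139,.99]))
E
```

```text
[0.4225 0.2586 0.2344] [ 1.56 -2.72  5.66]
235 [101, 86, 76, 56, 29, 41, 41, 39, 32, 37, 35, 78, 104, 125, 122, 122, 127, 128, 124, 121, 120, 123, 124, 124, 121, 109, 108, 120, 131, 88, 94, 108, 118, 114, 118, 124, 123, 125, 122, 125, 125, 128]
245 [40, 41, 45, 41, 37, 40, 40, 36, 39, 40, 26, 78, 108, 119, 120, 123, 125, 127, 126, 122, 123, 128, 117, 122, 119, 113, 121, 34, 17, 72, 102, 110, 114, 120, 120, 124, 121, 124, 123, 122, 124, 124]
395 [89, 32, 37, 46, 39, 38, 42, 43, 38, 37, 40, 132, 171, 190, 196, 205, 209, 209, 206, 206, 204, 204, 203, 208, 195, 179, 144, 146, 166, 84, 88, 154, 182, 187, 192, 199, 206, 206, 206, 208, 208, 205]
403 [149, 155, 153, 155, 158, 165, 171, 155, 55, 32, 37, 132, 170, 192, 196, 205, 209, 207, 207, 206, 205, 203, 207, 207, 192, 175, 186, 198, 215, 142, 112, 152, 183, 184, 196, 199, 206, 208, 207, 206, 207, 208]
0.043 [[0.38248827 0.30432138]
 [0.45243068 0.3141413 ]] 0.07062840639691714 [0.42461797 0.25824634]
0.046 [[0.38303942 0.30501016]
 [0.45166601 0.31464534]] 0.06929967848931969 [0.42451122 0.25884275]
```

servo_tool(increments=[[[0,0,0.003],0,0],[[0,0,0],0,0.3],[[0,0,0],0,0.5],[[0,0,0],0,0.5],[[0,0,0],0,0.5],[[0,0,0],0,0.5],[[0,0,0.06],0,0.5],[[0,0,0.12],0,0.6],[[0,0,0.12],0,0.8],[[0,0,0],0,1],[[0,0,0],0,1]])

```text
clock: 8.25
tool_pos: [0.4219, 0.259, 0.3104]
eef_rot: [0.656, 0.754, 0.001, 0.0]
force: [0.3, -0.1, -0.1]
opening: 0.0853
gripper_force: 0.0
```

```bash
python3 - <<'E'
from h import *
s=manip.get_state();t=s["tool_pos"];print(t.round(4),s["force"].round(2),s["opening"])
c=manip.camera_info("wrist");im=np.ascontiguousarray(manip.snapshot("wrist")[:,:,::-1]);cv2.imwrite("pics/w6.png",im);np.savez("w6.npz",**c)
h,S,v=cv2.split(cv2.cvtColor(im,cv2.COLOR_BGR2HSV))
o=((h<20)&(S>120)).astype(np.uint8)
n,l,st,ce=cv2.connectedComponentsWithStats(o)
for i in range(1,n):
  if st[i,4]>25: print(st[i],ce[i].round(1),ray(c,*ce[i],.056)[:2].round(4))
E
```

```text
[0.4219 0.259  0.3104] [ 0.33 -0.07 -0.1 ] 0.08526311000283385
[279 203  14  15 162] [285.2 209.7] [0.4038 0.28  ]
[341 203  14  15 168] [347.4 209.7] [0.4371 0.2846]
[311 214  11  20 179] [316.3 223.7] [0.4215 0.2745]
[ 304  238   26   78 1542] [316.3 271.7] [0.4256 0.2463]
[281 296  13  15 154] [287.2 303.3] [0.4115 0.2241]
[339 296  14  15 148] [345.4 303.3] [0.4451 0.2288]
```

View pics/w6.png

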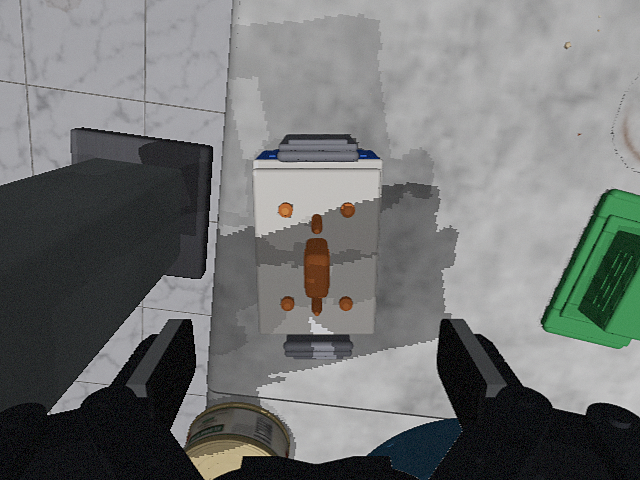

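The tray is seated flat between the clips, its studs at (285,210), (347,210), (287,303) and (345,303), and it is let go. Next I check how close the pot is to the cover.

```bash
python3 - <<'E'
from h import *
c=manip.camera_info("top")
for z in(.1,.15,.2,.25): print(z,[ray(c,u,v,z)[:2].round(3).tolist() for u,v in((331,200),(454,200),(392,141),(392,257),(350,160))])
sc=manip.camera_info("side");print("side:",[proj(sc,p).round(0).tolist() for p in([.6,.15,.2],[.6,.15,.1],[.6,.15,.0])])
s=cv2.imread("pics/side0.png");hh=cv2.cvtColor(s,cv2.COLOR_BGR2HSV)
m=((hh[...,0]>95)&(hh[...,0]<112)&(hh[...,1]>90)).astype(np.uint8);m[:, :270]=0;m[:,410:]=0;m[250:]=0;m[:100]=0
for col in(290,297,305,380,385,388):
  r=np.flatnonzero(m[:,col]);print(col,r.min() if len(r) else None,r.max() if len(r) else None)
w=dict(np.load("w6.npz"));im=cv2.imread("pics/w6.png");H=cv2.cvtColor(im,cv2.COLOR_BGR2HSV)
v=im[:,:,1]
print("rim rows",[int(x) for x in v[150:180,275]],"bottom",[int(x) for x in v[322:345,275]])
E
```

```text
0.1 [[0.632, 0.155], [0.62, -0.21], [0.81, -0.037], [0.456, -0.017], [0.755, 0.093]]
0.15 [[0.62, 0.157], [0.608, -0.194], [0.791, -0.028], [0.45, -0.009], [0.737, 0.097]]
0.2 [[0.607, 0.158], [0.596, -0.179], [0.772, -0.019], [0.444, -0.0], [0.72, 0.101]]
0.25 [[0.594, 0.16], [0.584, -0.164], [0.752, -0.01], [0.438, 0.008], [0.703, 0.105]]
side: [[308.0, 174.0], [308.0, 207.0], [309.0, 238.0]]
290 119 139
297 141 143
305 206 208
380 None None
385 None None
388 None None
rim rows [34, 39, 33, 39, 30, 54, 71, 28, 34, 92, 166, 180, 197, 193, 189, 189, 188, 199, 68, 130, 175, 176, 186, 193, 192, 192, 191, 191, 194, 192] bottom [121, 122, 125, 120, 125, 121, 142, 139, 141, 142, 142, 129, 120, 123, 120, 119, 118, 117, 121, 120, 122, 121, 122]
```

```bash
python3 - <<'E'
from h import *
sc=manip.camera_info("side")
for z in(.15,.2,.25,.3):
  a=np.linspace(0,6.28,72);t=manip.camera_info("top")
  cen=(ray(t,331,200,z)+ray(t,454,200,z))/2;r=(ray(t,331,200,z)-ray(t,454,200,z))[1]/2
  P=np.array([proj(sc,[cen[0]+r*np.cos(q),cen[1]+r*np.sin(q),z]) for q in a]);i=P[:,0].argmin();print(z,cen.round(3),round(r,3),P[i].round(0),P[P[:,0].argmax()].round(0))
s=manip.get_state();print(s["joint_positions"].round(3),s["tool_pos"])
E
```

```text
0.15 [ 0.614 -0.019  0.15 ] 0.175 [278. 171.] [398. 171.]
0.2 [ 0.601 -0.01   0.2  ] 0.169 [281. 154.] [400. 157.]
0.25 [ 0.589 -0.002  0.25 ] 0.162 [284. 140.] [401. 142.]
0.3 [0.577 0.007 0.3  ] 0.155 [288. 124.] [402. 126.]
[0.324 0.503 1.846 0.    0.793 0.186] [0.42162517 0.25888573 0.30964574]
```

servo_tool(increments=[[[0.123,-0.005,0.029],-0.029,1],[[0.123,-0.005,0.029],-0.029,1],[[0.123,-0.005,0.029],-0.029,1],[[0.123,-0.005,0.029],-0.029,1],[[0.123,-0.005,0.029],-0.029,1],[[0.123,-0.005,0.029],-0.029,1],[[0.123,-0.005,0.029],-0.029,1],[[0,0,0],0,1],[[0,0,0],0,1],[[0,0,0],0,1]])

```text
clock: 9.3
tool_pos: [0.636, 0.2502, 0.3587]
eef_rot: [0.768, 0.641, -0.002, -0.001]
force: [-0.4, -0.7, -0.3]
opening: 0.0855
gripper_force: 0.0
```

```bash
cat > cov.py <<'E'
from h import *
import sys
base=float(sys.argv[1]) # z of cover underside
s=manip.get_state();t=s["tool_pos"];x,y=s["eef_rot"][:2];print(t.round(4),s["force"].round(2),s["opening"],"long",np.degrees(np.arctan2(y*y-x*x,2*x*y))+90)
c=manip.camera_info("wrist");im=np.ascontiguousarray(manip.snapshot("wrist")[:,:,::-1]);cv2.imwrite("pics/%s.png"%sys.argv[2],im);np.savez(sys.argv[2]+".npz",**c)
h,S,v=cv2.split(cv2.cvtColor(im,cv2.COLOR_BGR2HSV))
m=((h>45)&(h<80)&(S>120)).astype(np.uint8)
for z in(base,base+.004): print(z,blob(m,c,z))
k=max(cv2.findContours(m,0,2)[0],key=cv2.contourArea)
q=cv2.approxPolyDP(k,4,True)[:,0];print(q.tolist())
g=v.copy();g[m==0]=0
print("shades",np.histogram(v[m>0],bins=12))
E
python3 cov.py 0 w7
```

```text
[0.636  0.2502 0.3587] [-0.37 -0.7  -0.3 ] 0.08551456609148819 long 79.71195169939462
0.0 {'c': array([0.6383, 0.2505]), 'size': (111.7, 68.3), 'yaw': 83.2, 'px': ([271, 128], [364, 269])}
0.004 {'c': array([0.6385, 0.2515]), 'size': (110.4, 67.4), 'yaw': 83.2, 'px': ([271, 128], [364, 269])}
[[354, 128], [277, 133], [271, 141], [282, 260], [288, 269], [352, 266], [364, 260], [361, 136]]
shades (array([1312,  637,   26,  300,  687, 2107, 2438, 1339,  618, 2588, 2050,
         73]), array([  1.        ,  14.58333333,  28.16666667,  41.75      ,
        55.33333333,  68.91666667,  82.5       ,  96.08333333,
       109.66666667, 123.25      , 136.83333333, 150.41666667,
       164.        ]))
```

servo_tool(increments=[[[0.009,0.003,-0.139],0.039,1],[[0,0,-0.139],0,1],[[0,0,-0.139],0,1],[[0,0,-0.139],0,1],[[0,0,-0.139],0,1],[[0,0,0],0,1],[[0,0,0],0,1]])

```text
clock: 10.05
tool_pos: [0.6388, 0.2512, 0.1867]
eef_rot: [0.748, 0.664, -0.001, -0.001]
force: [-0.3, -0.3, 0.7]
opening: 0.0854
gripper_force: 0.0
```

```bash
python3 cov.py 0 w8
```

```text
[0.6388 0.2512 0.1867] [-0.32 -0.25  0.69] 0.08542650599486248 long 83.22985229725366
0.0 {'c': array([0.6374, 0.2442]), 'size': (124.4, 69.7), 'yaw': 83.2, 'px': ([220, 174], [407, 443])}
0.004 {'c': array([0.6377, 0.2465]), 'size': (121.2, 67.9), 'yaw': 83.2, 'px': ([220, 174], [407, 443])}
[[230, 176], [220, 200], [238, 418], [255, 425], [259, 443], [368, 442], [370, 426], [391, 416], [405, 187], [389, 174]]
shades (array([  801,   463,    13,  1513, 15843, 10893,  3868,  1175,   581,
        1489,  7800,   782]), array([  1. ,  14.5,  28. ,  41.5,  55. ,  68.5,  82. ,  95.5, 109. ,
       122.5, 136. , 149.5, 163. ]))
```

servo_tool(increments=[[[-0.003,0,-0.006],0,0],[[0,0,0],0,0],[[0,0,0],0,0],[[0,0,0],0,0],[[0,0,0],0,0],[[0,0,0],0,0],[[0,0,0],0,0],[[0,0,0],0,0]])

```text
clock: 10.9
tool_pos: [0.6394, 0.2511, 0.1871]
eef_rot: [0.748, 0.664, 0.001, 0.001]
force: [-0.4, 0.2, 7.3]
opening: 0.039
gripper_force: 62.9
```

servo_tool(increments=[[[0,0,0.02],0,0],[[0,0,0.04],0,0],[[0,0,0.1],0,0],[[0,0,0.12],0,0],[[0,0,0.12],0,0],[[0,0,0.1],0,0],[[0,0,0],0,0],[[0,0,0],0,0]])

```text
clock: 11.7
tool_pos: [0.6385, 0.2509, 0.3109]
eef_rot: [0.748, 0.664, 0.0, 0.0]
force: [-0.7, 0.4, -1.9]
opening: 0.039
gripper_force: 62.2
```

```bash
python3 cov.py 0.122 w9; python3 - <<'E'
from h import *
for n,zz in(("w8",0),("w9",.122)):
  c=dict(np.load(n+".npz"));im=cv2.imread(f"pics/{n}.png");h,S,v=cv2.split(cv2.cvtColor(im,cv2.COLOR_BGR2HSV))
  m=((h>45)&(h<80)&(S>120))
  for r in(215,240,260): 
    q=np.flatnonzero(m[r]);print(n,r,q.min(),q.max())
  for col in(260,300,340,360): q=np.flatnonzero(m[:,col]);print(n,"col",col,q.min(),q.max())
E
```

```text
[0.6385 0.2509 0.3109] [-0.71  0.43 -1.95] 0.03902260335096096 long 83.19613233248533
0.122 {'c': array([0.6384, 0.2429]), 'size': (125.6, 70.5), 'yaw': 83.2, 'px': ([223, 174], [409, 442])}
0.126 {'c': array([0.6387, 0.2452]), 'size': (122.4, 68.7), 'yaw': 83.2, 'px': ([223, 174], [409, 442])}
[[235, 175], [223, 190], [231, 310], [238, 315], [243, 302], [252, 304], [257, 389], [252, 417], [245, 421], [259, 425], [263, 442], [372, 441], [373, 425], [386, 420], [380, 419], [374, 394], [380, 302], [388, 301], [393, 314], [400, 315], [407, 187], [392, 174]]
shades (array([  673,   384,    74,  3685, 14461, 10103,   884,   810,  1229,
        6968,  1775,    16]), array([  1.  ,  15.75,  30.5 ,  45.25,  60.  ,  74.75,  89.5 , 104.25,
       119.  , 133.75, 148.5 , 163.25, 178.  ]))
w8 215 222 405
w8 240 224 403
w8 260 225 402
w8 col 260 175 479
w8 col 300 174 474
w8 col 340 175 443
w8 col 360 174 465
w9 215 225 407
w9 240 226 405
w9 260 228 404
w9 col 260 174 439
w9 col 300 174 442
w9 col 340 174 442
w9 col 360 174 476
```

servo_tool(increments=[[[-0.1437,0.003,0],0.0274,0],[[-0.1437,0.003,0],0.0274,0],[[-0.1437,0.003,0],0.0274,0],[[-0.1437,0.003,0],0.0274,0],[[-0.1437,0.003,0],0.0274,0],[[-0.1437,0.003,0],0.0274,0],[[0,0,0],0,0],[[0,0,0],0,0],[[0,0,0],0,0],[[0,0,0],0,0]])

```text
clock: 12.75
tool_pos: [0.4244, 0.2555, 0.3101]
eef_rot: [0.656, 0.754, 0.0, 0.0]
force: [-0.0, -0.2, -1.8]
opening: 0.039
gripper_force: 62.1
```

```bash
python3 cov.py 0.122 w10; python3 - <<'E'
from h import *
# bias-free check: far flange edge (row at cols) vs rim end/clip, camera frame; calibrate with w8 (cover known at .6383,.2508)
def far(n,z):
  c=dict(np.load(n+".npz"));im=cv2.imread(f"pics/{n}.png");h,S,v=cv2.split(cv2.cvtColor(im,cv2.COLOR_BGR2HSV))
  m=((h>45)&(h<80)&(S>120));r=np.median([np.flatnonzero(m[:440,k]).min() for k in range(260,365,5)])
  q=[(np.flatnonzero(m[k,150:500]).min()+np.flatnonzero(m[k,150:500]).max())/2+150 for k in range(200,280,10)]
  return r,ray(c,np.median(q),r,z)[:2]
for z in(0,.003,.006):
  u=np.array([np.cos(np.radians(83.2)),np.sin(np.radians(83.2))]);r,p=far("w8",z);print("w8",z,r,p-.0555*u)
for z in(.124,.127,.130):
  u=np.array([np.cos(np.radians(98)),np.sin(np.radians(98))]);r,p=far("w10",z);print("w10",z,r,p-.0555*u)
E
```

```text
[0.4244 0.2555 0.3101] [-0.02 -0.16 -1.81] 0.038985772144043626 long 97.94537244130856
0.122 {'c': array([0.4266, 0.2479]), 'size': (125.0, 70.1), 'yaw': -82.1, 'px': ([223, 174], [409, 442])}
0.126 {'c': array([0.4263, 0.2502]), 'size': (121.8, 68.3), 'yaw': -82.1, 'px': ([223, 174], [409, 442])}
[[233, 176], [223, 190], [231, 310], [235, 316], [244, 301], [252, 303], [258, 391], [246, 422], [258, 425], [261, 442], [370, 442], [373, 425], [386, 420], [380, 419], [374, 394], [380, 302], [388, 301], [394, 315], [400, 316], [408, 188], [392, 174]]
shades (array([  385,   294,    36,   780, 14411,  8546,  2860,   807,   571,
        1835,  8774,  1254]), array([  1.  ,  15.25,  29.5 ,  43.75,  58.  ,  72.25,  86.5 , 100.75,
       115.  , 129.25, 143.5 , 157.75, 172.  ]))
w8 0 174.0 [0.63828806 0.25083953]
w8 0.003 174.0 [0.63837091 0.25137942]
w8 0.006 174.0 [0.63845376 0.2519193 ]
w10 0.124 174.0 [0.42567301 0.2552134 ]
w10 0.127 174.0 [0.42559254 0.25575211]
w10 0.13 174.0 [0.42551206 0.25629081]
```

servo_tool(increments=[[[-0.0046,0,-0.06],0,0],[[0,0,-0.06],0,0],[[0,0,-0.03],0,0],[[0,0,-0.02],0,0],[[0,0,-0.02],0,0],[[0,0,-0.016],0,0],[[0,0,0],0,0],[[0,0,0],0,0]])

```text
clock: 13.6
tool_pos: [0.4222, 0.2555, 0.2591]
eef_rot: [0.656, 0.755, 0.0, 0.0]
force: [-0.1, 0.6, -0.2]
opening: 0.0391
gripper_force: 62.1
```

servo_tool(increments=[[[0.002,0,-0.012],0,0],[[0,0,-0.012],0,0],[[0,0,-0.012],0,0],[[0,0,0],0,0],[[0,0,0],0,0]])

```text
clock: 14.1
tool_pos: [0.4225, 0.2555, 0.2498]
eef_rot: [0.656, 0.755, -0.0, -0.0]
force: [0.1, 0.5, -0.5]
opening: 0.0393
gripper_force: 62.3
```

servo_tool(increments=[[[0,0,-0.008],0,0],[[0,0,-0.008],0,0],[[0,0,-0.008],0,0],[[0,0,0],0,0],[[0,0,0],0,0]])

```text
clock: 14.6
tool_pos: [0.4232, 0.2558, 0.2447]
eef_rot: [0.656, 0.755, 0.001, 0.001]
force: [-0.4, 0.8, 5.2]
opening: 0.0387
gripper_force: 62.7
```

servo_tool(increments=[[[0,0,-0.008],0,0],[[0,0,-0.008],0,0],[[0,0,0],0,0],[[0,0,0],0,0]])

```text
clock: 15.0
tool_pos: [0.4232, 0.2558, 0.2401]
eef_rot: [0.656, 0.755, 0.001, 0.001]
force: [2.1, 3.2, 1.7]
opening: 0.039
gripper_force: 62.7
```

servo_tool(increments=[[[0,0,-0.006],0,0],[[0,0,-0.006],0,0],[[0,0,0],0,0],[[0,0,0],0,0]])

```text
clock: 15.4
tool_pos: [0.4231, 0.256, 0.2384]
eef_rot: [0.656, 0.755, 0.002, 0.001]
force: [-0.9, 4.3, 13.9]
opening: 0.0391
gripper_force: 64.2
```

servo_tool(increments=[[[0,0,-0.004],0,0],[[0,0,0],0,0],[[0,0,0],0,0]])

```text
clock: 15.7
tool_pos: [0.423, 0.2562, 0.2379]
eef_rot: [0.656, 0.755, 0.002, 0.001]
force: [-2.3, 4.9, 18.2]
opening: 0.0387
gripper_force: 64.8
```

```bash
python3 cov.py 0.05 w11; python3 - <<'E'
from h import *
s=manip.get_state();print(s["wrist_torque"].round(2),s["force"].round(2))
sc=manip.camera_info("side");im=manip.snapshot("side")[:,:,::-1];cv2.imwrite("pics/s11.png",im)
im=cv2.imread("pics/w11.png")
for col in(290,316,340): print(col,[im[r,col].tolist() for r in range(130,215,3)])
E
```

```text
[0.423  0.2562 0.2379] [-2.32  4.93 18.19] 0.03867390639318984 long 97.97192544611414
0.05 {'c': array([0.4258, 0.2482]), 'size': (125.2, 70.0), 'yaw': -82.2, 'px': ([223, 176], [408, 444])}
0.054000000000000006 {'c': array([0.4254, 0.2505]), 'size': (122.0, 68.2), 'yaw': -82.2, 'px': ([223, 176], [408, 444])}
[[234, 177], [223, 193], [231, 316], [238, 315], [244, 301], [252, 303], [255, 404], [245, 425], [258, 429], [262, 444], [372, 443], [373, 429], [388, 421], [380, 419], [374, 393], [381, 301], [388, 301], [394, 315], [400, 315], [407, 189], [395, 176], [377, 176], [369, 186], [262, 187], [255, 176]]
shades (array([  160,   157,    36,  1086, 14932, 10776,  3304,   601,   241,
         992,  6547,   257]), array([  1.  ,  16.75,  32.5 ,  48.25,  64.  ,  79.75,  95.5 , 111.25,
       127.  , 142.75, 158.5 , 174.25, 190.  ]))
[ 0.26  0.16 -0.01] [-1.31  5.43 19.31]
290 [[165, 163, 165], [172, 170, 171], [174, 173, 174], [181, 180, 181], [173, 173, 174], [67, 63, 64], [75, 70, 68], [58, 53, 52], [144, 134, 136], [162, 153, 151], [134, 125, 125], [167, 156, 155], [151, 142, 141], [1
[... 513 characters left out ...]
6, 145, 144], [161, 151, 149], [144, 134, 132], [118, 102, 107], [116, 178, 94], [98, 158, 76], [105, 165, 82], [108, 170, 85], [108, 167, 83], [110, 170, 87], [104, 164, 81], [106, 167, 85], [104, 165, 84], [99, 163, 76]]
340 [[179, 178, 179], [177, 178, 175], [175, 176, 175], [177, 177, 177], [120, 120, 119], [66, 61, 62], [69, 64, 63], [67, 59, 62], [146, 140, 139], [163, 153, 152], [144, 136, 135], [163, 155, 154], [148, 141, 141], [128, 121, 119], [135, 126, 127], [157, 147, 146], [160, 150, 148], [143, 135, 132], [114, 100, 107], [116, 175, 93], [96, 156, 73], [105, 164, 82], [105, 166, 83], [106, 167, 84], [106, 166, 82], [102, 163, 78], [104, 165, 80], [107, 166, 84], [106, 166, 85]]
```

servo_tool(increments=[[[0,-0.001,-0.004],0,0],[[0,0,0],0,0],[[0,0,0],0,0],[[0,0,0],0,0]])

```text
clock: 16.2
tool_pos: [0.4229, 0.2563, 0.2373]
eef_rot: [0.656, 0.754, 0.002, 0.0]
force: [-2.8, 7.5, 22.6]
opening: 0.0391
gripper_force: 65.5
```

```bash
python3 cov.py 0.05 w12; python3 - <<'E'
from h import *
s=manip.get_state();print(s["wrist_torque"].round(2),s["force"].round(2))
# coarse colour map of the -x clip region, top camera
t=manip.camera_info("top");im=np.ascontiguousarray(manip.snapshot("top")[:,:,::-1]);cv2.imwrite("pics/t12.png",im)
for n,p in(("clip_a",[.4172,.312,.066]),("clip_b",[.4328,.2015,.066]),("c",[.425,.2565,.06])):
  u,v=proj(t,p).round().astype(int);print(n,u,v);print(im[v-3:v+4,u-4:u+5,:].tolist() if n!="c" else "")
E
```

```text
[0.4229 0.2563 0.2373] [-2.83  7.5  22.6 ] 0.03907342164775474 long 97.94612340059251
0.05 {'c': array([0.4258, 0.2484]), 'size': (125.3, 69.7), 'yaw': -82.1, 'px': ([224, 176], [408, 445])}
0.054000000000000006 {'c': array([0.4255, 0.2507]), 'size': (122.1, 67.9), 'yaw': -82.1, 'px': ([224, 176], [408, 445])}
[[233, 178], [224, 191], [231, 313], [237, 316], [244, 301], [252, 303], [257, 397], [245, 427], [256, 429], [264, 445], [371, 444], [374, 430], [387, 427], [375, 394], [379, 306], [388, 301], [394, 315], [400, 316], [407, 190], [394, 176], [377, 176], [368, 187], [323, 188], [262, 187], [254, 176]]
shades (array([  199,   157,    31,  1343, 14398, 10033,  4510,   571,   174,
         955,  6428,   340]), array([  1.        ,  16.66666667,  32.33333333,  48.        ,
        63.66666667,  79.33333333,  95.        , 110.66666667,
       126.33333333, 142.        , 157.66666667, 173.33333333,
       189.        ]))
[0.47 0.38 0.01] [-2.36  7.17 21.85]
clip_a 281 275
[[[53, 47, 41], [40, 34, 35], [40, 38, 31], [59, 51, 43], [75, 66, 57], [86, 75, 63], [103, 88, 74], [116, 101, 84]
[... 1044 characters left out ...]
1], [100, 88, 77]], [[94, 82, 69], [93, 81, 68], [83, 74, 61], [94, 82, 69], [94, 83, 72], [98, 86, 72], [98, 87, 73], [102, 90, 76], [103, 90, 76]], [[105, 92, 77], [96, 84, 70], [86, 73, 64], [96, 83, 70], [105, 90, 75], [102, 88, 75], [103, 89, 76], [106, 90, 76], [107, 89, 78]], [[108, 94, 80], [103, 89, 77], [94, 83, 71], [96, 84, 73], [104, 90, 76], [105, 92, 76], [107, 94, 81], [110, 95, 80], [113, 97, 82]], [[106, 91, 77], [108, 95, 81], [97, 84, 71], [93, 80, 66], [106, 90, 78], [113, 97, 82], [112, 98, 83], [116, 100, 85], [113, 98, 82]], [[106, 94, 78], [107, 93, 78], [100, 86, 74], [95, 82, 69], [106, 92, 77], [113, 98, 82], [110, 92, 81], [109, 95, 77], [108, 92, 79]]]
c 299 272
```

servo_tool(increments=[[[-0.001,0.006,0],0,0],[[0,0,0],0,0],[[0,0,0],0,0]])

```text
clock: 16.6
tool_pos: [0.4229, 0.2568, 0.2372]
eef_rot: [0.656, 0.755, 0.001, 0.001]
force: [-0.0, 2.1, 21.0]
opening: 0.0392
gripper_force: 65.4
```

```bash
cat > st.py <<'E'
from bench import manip
s=manip.get_state();f=s["force"];m=s["wrist_torque"];print(s["tool_pos"].round(4),f.round(2),m.round(2),s["eef_rot"].round(4))
for L in(.0,.175): print(L,"cop dx,dy mm",-(m[1]+L*f[0])/f[2]*1e3,(m[0]-L*f[1])/f[2]*1e3)
E
python3 st.py
```

```text
[0.4229 0.2568 0.2372] [-0.04  2.08 21.04] [-0.49  0.05 -0.07] [0.656  0.7548 0.0013 0.0011]
0.0 cop dx,dy mm -2.2049639854343925 -23.30481719594385
0.175 cop dx,dy mm -1.8780618133901636 -40.63833648423685
```

servo_tool(increments=[[[0,0.001,-0.004],0,0],[[0,0.001,-0.004],0,0],[[0,0,0],0,0],[[0,0,0],0,0]])

```text
clock: 17.0
tool_pos: [0.4228, 0.257, 0.2369]
eef_rot: [0.656, 0.755, 0.001, 0.001]
force: [-2.9, -1.7, 36.9]
opening: 0.039
gripper_force: 67.5
```

```bash
python3 st.py
```

```text
[0.4228 0.257  0.2369] [-2.94 -1.73 36.94] [-0.82  0.61 -0.1 ] [0.656  0.7548 0.0014 0.0014]
0.0 cop dx,dy mm -16.38201060663486 -22.319384766465724
0.175 cop dx,dy mm -2.4625662698027675 -14.119654060443601
```

servo_tool(increments=[[[0,0,0.003],0,0],[[0,0,0],0,0],[[0,0,0],0,0],[[0,0,0],0,0]])

```text
clock: 17.4
tool_pos: [0.4229, 0.257, 0.237]
eef_rot: [0.656, 0.755, 0.001, 0.001]
force: [-2.5, -1.4, 30.4]
opening: 0.039
gripper_force: 66.4
```

```bash
python3 st.py; python3 -c "
from bench import manip;print(manip.hand_in())"
```

```text
[0.4229 0.257  0.237 ] [-2.48 -1.4  30.42] [-0.74  0.35 -0.13] [0.656  0.7547 0.0013 0.0013]
0.0 cop dx,dy mm -11.403069020044455 -24.39842297958185
0.175 cop dx,dy mm 2.8634813366007688 -16.327392623858085
the job is handed in; nothing more can be done
None
```

I handed the job in at 17.4 s with the tray in the box and the hand still pressing the cover down with about 30 N; one clip was seen over the cover, but the other was hidden, so I only infer from the force readings that it snapped too, and no verdict came back.

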